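Earth yourself and start the probe test

TASK

Before starting the probe test, discharge yourself: touch the steel disc of the round earth touch pad gently with the fingertips so that it gives under them, and lift off. Then gently press the long bar-shaped start key on the control box down to its stop, let it spring back and withdraw. Do not touch the other three keys, do not lift or slide the pad, and leave everything else on the bench where it stands.

Things in the scene. Friction and masses are not known exactly. Their poses are not given: they have to be found in the camera images.
- earth_pad: earth touch pad: loose round black puck, 68 mm diameter, 22 mm high, 0.35 to 0.7 kg, standing on the bench in the row nearest the robot, with a flat sprung steel disc (50 mm diameter) standing 10 mm proud on top. Origin: centre of its underside, z up. Must not be lifted or slid
- pad_top (a point): centre of the upper face of the pad's steel disc, 32 mm above the bench at rest; sinks with the disc
- pad_disc (a joint): how far the steel disc is pressed in, m: 0 at rest, 0.006 at its stop. Spring: starts to give at about 0.7 N, about 5 N at the stop
- console: grey control box fixed to the bench beyond the row of small things, 110 mm (its x) by 300 mm (its y) by 45 mm high, with four black keys in a row along its y, 70 mm apart (at y = -105, -35, 35, 105 mm on the box's centre line, in any order). Origin: centre of its underside, z up
- bar_top (a point): centre of the upper face of the start key's cap: the only long, narrow key, a black bar 50 mm long (along the box's x) by 16 mm wide, standing 14 mm above its aluminium bezel; top 63 mm above the bench at rest; axes as the box's; sinks with the key
- bar_cap (a joint): how far the bar-shaped start key is pressed, m: 0 at rest, 0.006 at its stop. Spring: starts to give at about 0.7 N, about 5 N at the stop, springs back when let go
- square_key: square black key, cap 26 x 26 mm, on the control box. Fixed bezel 62 x 56 x 4 mm; origin at the centre of the bezel's underside, on the box's top face; cap top 18 mm above the origin. Must not be touched
- round_key: small round black key, cap 24 mm diameter, on the control box. Fixed bezel 62 x 56 x 4 mm; origin at the centre of the bezel's underside, on the box's top face; cap top 18 mm above the origin. Must not be touched
- mushroom_key: mushroom-headed black key, head 40 mm diameter, on the control box. Fixed bezel 62 x 56 x 4 mm; origin at the centre of the bezel's underside, on the box's top face; cap top 18 mm above the origin. Must not be touched
- sample_tin: round steel tin with a lid, 66 mm diameter, 36 mm high, in the row nearest the robot; bystander. Origin: centre of its underside
- weight: steel calibration weight with a knob, 40 mm diameter, 54 mm high, in the row nearest the robot; bystander. Origin: centre of its underside
- flux_bottle: small white bottle with a black cap, 44 mm diameter, 75 mm high, in the row nearest the robot; bystander. Origin: centre of its underside
- mouse: grey computer mouse, 100 x 58 x 33 mm, at the right; bystander. Origin: centre of its underside
- screwdriver: screwdriver, 170 mm long, lying behind the control box; bystander. Its x runs from handle to tip
- part_tray: black divided parts tray, 100 x 140 x 25 mm, at the left; bystander. Origin: centre of its underside
- swab_cup: open aluminium cup, 70 mm diameter, 75 mm high, behind the control box; bystander. Origin: centre of its underside
- bar_key: the start key as a whole; fixed bezel 62 x 56 x 4 mm on the control box, origin at the centre of its underside, x along the bar, z up

How it is judged (in metres and radians):
On the way, in this order (a step that is already met when the one before it is completed fails the run):
1. the fingers push the pad's steel disc in by more than 1.5 mm (value of joint pad_disc above 0.0015 m and contact force between earth_pad and the fingers above 0.3 N), for 0.05 s.
2. the fingers have lifted off and the disc is back up (value of joint pad_disc below 0.001 m and contact force between earth_pad and the fingers below 0.1 N), for 0.1 s.
3. the bar-shaped start key is pressed down by more than 4.5 of its 6 mm (value of joint bar_cap above 0.0045 m and contact force between bar_key and the fingers above 0.3 N), for 0.05 s.
At the end, for the whole second after the job is handed in: The earth pad was touched (disc in by over 1.5 mm) and let go, then the start key was pressed (over 4.5 mm) and let go; both are back within 1 mm of rest, and the pad and all bystanders are at rest within 15 mm of where they started (value of joint each of pad_disc, bar_cap below 0.001 m and distance of each of earth_pad, sample_tin, weight, flux_bottle, mouse, screwdriver, part_tray, swab_cup from where it was at the start of the episode below 0.015 m and linear speed of earth_pad below 0.01 m/s and linear speed of each of sample_tin, weight, flux_bottle, mouse, screwdriver, part_tray, swab_cup below 0.02 m/s).
It fails at once if another key is touched (over 0.5 N) (contact force between any of square_key, round_key, mushroom_key and the fingers above 0.5 N or contact force between any of square_key, round_key, mushroom_key and the arm above 0.5 N).
It fails at once if the pad or the start key is pushed harder than 25 N (contact force between any of earth_pad, bar_key and the fingers above 25 N).
It fails at once if the earth pad is lifted by over 5 mm, tipped by over 0.15 rad or slid by over 15 mm (height (world z) of earth_pad above 0.005 m or angle between earth_pad's own z axis and vertical above 0.15 rad or distance of earth_pad from where it was at the start of the episode above 0.015 m).
It fails at once if a bystander is moved by over 15 mm (distance of any of sample_tin, weight, flux_bottle, mouse, screwdriver, part_tray, swab_cup from where it was at the start of the episode above 0.015 m).
It also fails if it takes over 40 s, if anything falls off the work surface, if the arm or the gripper's body presses on something with over 40 N, if the wrist force passes 120 N, or if a joint passes its speed limit or range.

ROBOT

A 6-joint arm with a two-finger parallel gripper is mounted at the origin on the work surface. World frame = base frame: x ahead of the robot, y to its left, z up, the work surface at z = 0. Lengths are in m, angles in degrees, forces in N, time in s.
With the tool pointing down it reaches from about 0.375 to 0.9 m from the base axis. Payload 3.1 kg.
Tool frame: the origin (TCP) lies midway between the tips of the shut fingers; the grasp point (between the pads) lies 19 mm behind it; z points along the fingers, y is the line along which they close (so a half turn about z gives the same grasp; the last joint's range is limited). The gripper opens to 87 mm and grips with 3 to 60 N. Pads are 19 mm wide; open, the fingers measure 117 mm over their backs; the gripper's body (75 mm by 190 mm) begins 51 mm behind the grasp point.
Start: joints at [60.762, 30.224, 82.088, -0, 67.689, -10.227], TCP at [0.204, 0.591, 0.223] pointing down, gripper open.
Joint ranges: [-176.69, 176.69], [-43.24, 126.21], [12.49, 139.97], [-82, 262], [0, 151.66], [-163.58, 163.58]. Speed limits (degrees/s): [159.86, 159.86, 180, 180, 180, 180].

INTERFACE

Orientations are given as a 3x3 rotation matrix whose columns are the frame's x, y, z axes.
In Python, from rig import read_state, capture, camera_info, hand_in gives the robot as it stands.
- The arm moves only by the tool drive_tool, never from a script. Its argument "motion" is a list of rows, each a list of 2 entries, a list of its own where there are three numbers: the shift along the tool's x, y, z in mm, then the turn, a rotation vector about the tool's x, y, z in rad. A call has 1 to 5 rows; each row shifts and turns the commanded pose from where the row before left it, along the tool's axes as they then stand; what a row does not reach is not made up. A row lasts 1/10 s, in which the tool goes at most 50 mm and 8.59 degrees, less where a joint would pass 70% of its speed; a pose out of reach is approached as far as the arm can. A call is refused whole if a number of a shift passes 50 or a number of a turn 0.15, either way. A call with a gripper value outside its range is refused whole. "gripper" is the opening, from 0 (shut) to 1 (fully open), set as the call begins (left out, the last holds). The fingers move at their own pace and stop on an object; the grip force is fixed at half the most. Time passes only in rows, so rows that do not move let the fingers close. It gives the time, the measured TCP pose, the force, the opening and the grip force at its end, in the units of the state.
- read_state(): the state, without advancing time (a new reading comes with each control period).
- capture(name): name is "scene" or "top" or "wrist"; returns the picture (400x640x3 uint8, red, green, blue); there is no depth.
- camera_info(name): a dict with "fovy" (degrees; the focal length in pixels is half the picture's height over the tangent of half this angle, whatever the lens; pixels are square), "cx", "cy" (the principal point, pixels), "xyz" and "orientation" of the camera in the world; the wrist camera has in their place "T_tool_cam" (4x4, takes a point from camera to tool coordinates, whose origin is the TCP and whose axes are the flange's). Camera axes: x right, y down, z forward; pixel columns grow to the right and rows downward; lengths in m; the calibration is good to about 2 mm. A picture is of the moment at which its call begins: read the wrist's pose just before it. camera_info takes no time and is no camera call.
- hand_in(): hands the job in; it is judged then, once.
The state is a dict: "time_s": time; "joint_positions": joint angles; "qvel": joint speeds; "tau": joint torques, N m; "position": TCP position; "tcp_rot": TCP orientation; "force": force on the tool from outside, world axes, zero at the start; "moment": the same for the moment, N m; "opening": opening from 0.0 (shut) to 1.0 (fully open); "grasp_force": force on a finger pad.
Only numpy, scipy, OpenCV 4.12 (cv2) and the standard library are available. Lean on these libraries where they do the work, as an engineer would, in place of code of your own. Each camera call takes 0.05 s, during which the arm holds its last target. There are 200 camera calls.

## Working session

There is one attempt and no reset: what is moved stays moved. The work goes in short steps, Python scripts to look and compute and a tool call to move; the robot and the scene stay as the last step left them, time stands still between calls to the robot, and variables do not carry over. Pictures are saved under pics/ and viewed, at most 10 in all, crops included, and the job is handed in when it is done.

Besides the shell and the picture viewer there is one more tool, called in YAML: its name, and indented under it one key for each argument. drive_tool: Moves the arm, as the interface text tells. Its arguments: {"type":"object","properties":{"motion":{"type":"array","items":{"type":"array"}},"gripper":{"type":"number"}},"required":["motion"]}

```bash
mkdir -p pics; python3 - <<'E'
from rig import *
import cv2
s=read_state();print(s["time_s"],s["position"],s["tcp_rot"],s["opening"],s["force"])
for n in("top","scene"):
    cv2.imwrite(f"pics/{n}.png",capture(n)[:,:,::-1]);print(n,camera_info(n))
print(camera_info("wrist"))
E
```

```text
0.0 [0.20318302 0.59028889 0.22157073] [[-9.45470957e-01  3.25704761e-01 -1.03850080e-03]
 [ 3.25706207e-01  9.45469159e-01 -1.88047936e-03]
 [ 3.69389399e-04 -2.11618478e-03 -9.99997693e-01]] 0.9981238871282477 [ 0.19621022 -1.23739595  0.17813627]
top {'fovy': 52.152921465639956, 'cx': 325.53508173781864, 'cy': 197.50482335103055, 'xyz': array([ 0.4551175 , -0.01238635,  1.44088997]), 'orientation': array([[-0.02426354, -0.99208583,  0.12319494],
       [-0.9996213 ,  0.02567687,  0.00989744],
       [-0.01298237, -0.12290814, -0.99233313]])}
scene {'fovy': 57.678446917271586, 'cx': 313.72686195748753, 'cy': 204.18465424811885, 'xyz': array([1.03795892, 0.25954712, 0.84804055]), 'orientation': array([[-0.49374465,  0.73423218, -0.46596064],
       [ 0.86945374,  0.40675086, -0.28036394],
       [-0.01632234, -0.54355942, -0.83921198]])}
{'fovy': 70.95335088442502, 'cx': 320.69431831753775, 'cy': 203.57553920901765, 'T_tool_cam': array([[-6.29945818e-04, -9.57871380e-01, -2.87196835e-01,
         7.87183736e-02],
       [ 9.99999614e-01, -4.27703667e-04, -7.66932106e-04,
        -3.62857739e-04],
       [ 6.11787175e-04, -2.87197208e-01,  9.57871280e-01,
        -1.62513399e-01],
       [ 0.00000000e+00,  0.00000000e+00,  0.00000000e+00,
         1.00000000e+00]])}
```

View pics/top.png

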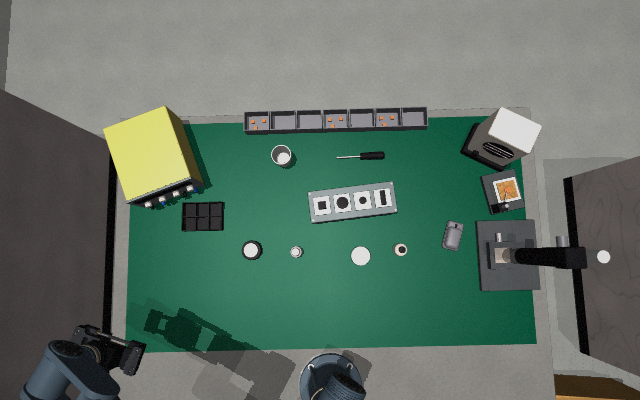

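View pics/scene.png

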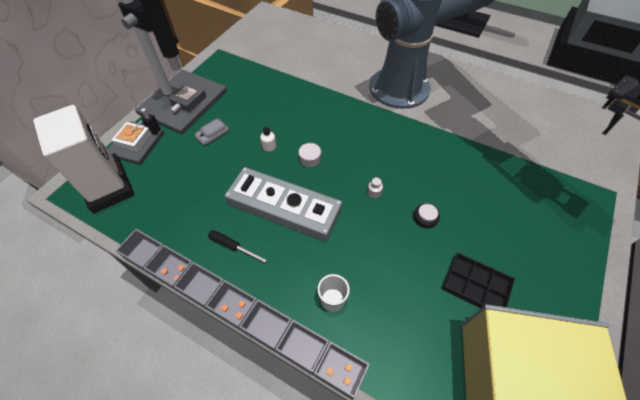

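The top view shows the pad at (251,250) and the bar key at the right end of the box at (382,198). The scene view agrees: pad at (428,214), bar at (247,184).

```bash
cat > h.py <<'E'
import numpy as np, cv2
from rig import *
def ray(info,u,v,z,R=None,p=None):
    f=200/np.tan(np.radians(info["fovy"]/2))
    R=info["orientation"] if R is None else R; p=info["xyz"] if p is None else p
    d=R@np.array([(u-info["cx"])/f,(v-info["cy"])/f,1]); return p+d*(z-p[2])/d[2]
def blobs(mask,near,rad):
    out=[]
    for c in cv2.findContours(mask.astype(np.uint8),cv2.RETR_EXTERNAL,cv2.CHAIN_APPROX_NONE)[0]:
        m=cv2.moments(c)
        if m["m00"]>10:
            q=np.array([m["m10"],m["m01"]])/m["m00"]
            if np.hypot(*(q-near))<rad: out.append((q,m["m00"],cv2.minAreaRect(c)))
    return out
E
python3 - <<'E'
from h import *
for n,pp,kp in(("top",(251,250),(382,198)),("scene",(428,214),(247,184))):
    im=cv2.imread(f"pics/{n}.png");i=camera_info(n);g=im.min(2);mx=im.max(2)
    for q,a,r in blobs(g>130,pp,8): print(n,"disc",q,a,ray(i,*q,.032).round(4), r[1])
    for q,a,r in blobs(mx<70,kp,12):
        b=cv2.boxPoints(r);P=[ray(i,*x,.063)[:2] for x in b]
        print(n,"bar",q,a,ray(i,*q,.063).round(4),"corners",np.round(P,4).tolist())
    if n=="top":
        hsv=cv2.cvtColor(im,cv2.COLOR_BGR2HSV)
        nb=(hsv[...,1]<90)
        for q,a,r in blobs(nb,(353,202),20):
            P=[ray(i,*x,.04)[:2] for x in cv2.boxPoints(r)];print("box",q,a,r,np.round(P,4).tolist())
E
```

```text
top disc [250.29059829 249.70940171] 136.5 [0.4564 0.2639 0.032 ] (13.0, 13.0)
top bar [382.69122807 197.1754386 ] 47.5 [ 0.6223 -0.1925  0.063 ] corners [[0.6454, -0.1826], [0.6472, -0.1974], [0.5992, -0.2022], [0.5974, -0.1874]]
scene disc [427.96832579 211.56334842] 221.0 [0.4595 0.2609 0.032 ] (15.0, 18.0)
scene bar [247.09677419 183.09677419] 62.0 [ 0.6301 -0.1926  0.063 ] corners [[0.6529, -0.1973], [0.6046, -0.2023], [0.6068, -0.1878], [0.6548, -0.1832]]
```

drive_tool:
  motion:
    - [[-35,-22,0],[0,0,0]]
    - [[-35,-22,0],[0,0,0]]
    - [[-35,-22,0],[0,0,0]]
    - [[-35,-22,0],[0,0,0]]
    - [[-35,-22,0],[0,0,0]]
  gripper: 0

```text
time_s: 0.6
position: [0.3337, 0.4284, 0.2222]
tcp_rot: [[-0.946, 0.325, -0.001], [0.325, 0.946, -0.001], [0.0, -0.001, -1.0]]
force: [0.8, 0.6, 0.2]
opening: 0.628
grasp_force: 0.0
```

drive_tool:
  motion:
    - [[-35,-22,0],[0,0,0]]
    - [[-35,-22,0],[0,0,0]]
    - [[-35,-23,10],[0,0,0]]
    - [[-35,-23,20],[0,0,0]]
    - [[-20,-18,10],[0,0,0]]

```text
time_s: 1.1
position: [0.4506, 0.2733, 0.1813]
tcp_rot: [[-0.945, 0.327, -0.001], [0.327, 0.945, -0.001], [0.0, -0.001, -1.0]]
force: [-0.6, 0.9, 0.1]
opening: 0.175
grasp_force: 0.0
```

drive_tool:
  motion:
    - [[0,0,0],[0,0,0]]
    - [[0,0,0],[0,0,0]]
    - [[0,0,0],[0,0,0]]

```text
time_s: 1.4
position: [0.4488, 0.2764, 0.1828]
tcp_rot: [[-0.946, 0.325, 0.0], [0.325, 0.946, 0.0], [0.0, 0.0, -1.0]]
force: [0.0, -0.4, -0.7]
opening: 0.011
grasp_force: 0.0
```

```bash
cat > w.py <<'E'
from h import *
import sys
s=read_state(); im=capture("wrist")[:,:,::-1].copy(); cv2.imwrite(sys.argv[1],im)
i=camera_info("wrist");T=i["T_tool_cam"];R0=s["tcp_rot"];p0=s["position"]
R=R0@T[:3,:3];p=p0+R0@T[:3,3]
print("tcp",p0.round(4),"rot",R0.round(3).tolist(),"F",s["force"].round(2),s["time_s"],s["opening"])
def proj(P):
    f=200/np.tan(np.radians(i["fovy"]/2));c=R.T@(P-p);return c[:2]/c[2]*f+[i["cx"],i["cy"]]
def W(u,v,z): return ray(i,u,v,z,R,p)
def err(P,t=None):  # shift in tool axes, mm
    return (R0.T@(np.asarray(P)-p0)*1000).round(1)
E
python3 - pics/w1.png <<'E'
from w import *
q0=proj(np.array([.457,.263,.032]));print("expected",q0)
for q,a,r in blobs(im.min(2)>130,q0,60): P=W(*q,.032);print(q,a,r[1],P.round(4),err(P))
E
```

```text
tcp [0.4488 0.2764 0.1828] rot [[-0.946, 0.325, 0.0], [0.325, 0.946, 0.0], [0.0, 0.0, -1.0]] F [ 0.02 -0.36 -0.66] 1.4 0.011008952383723814
expected [312.51353185 201.0215647 ]
[312.54526211 200.81222762] 1338.5 (40.0, 43.0) [0.4568 0.2631 0.032 ] [-11.9 -10.1 150.8]
```

View pics/w1.png

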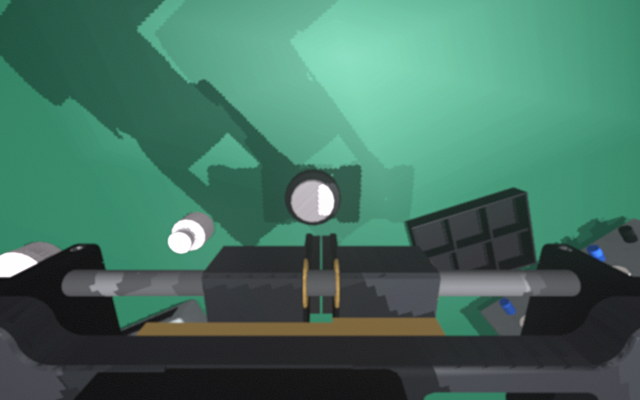

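The wrist view shows the disc at (313,201), where the top view predicted it, with nothing else near it. I'm moving above it now.

drive_tool:
  motion:
    - [[-12,-10,20],[0,0,0]]
    - [[0,0,30],[0,0,0]]
    - [[0,0,30],[0,0,0]]
    - [[0,0,30],[0,0,0]]
    - [[0,0,20],[0,0,0]]

```text
time_s: 1.95
position: [0.4563, 0.2634, 0.0513]
tcp_rot: [[-0.946, 0.324, -0.001], [0.324, 0.946, -0.0], [0.001, -0.0, -1.0]]
force: [-0.4, -0.8, -0.4]
opening: 0.007
grasp_force: 0.0
```

drive_tool:
  motion:
    - [[0,0,4],[0,0,0]]
    - [[0,0,4],[0,0,0]]
    - [[0,0,2],[0,0,0]]
    - [[0,0,0],[0,0,0]]

```text
time_s: 2.35
position: [0.4579, 0.2628, 0.0434]
tcp_rot: [[-0.946, 0.325, 0.002], [0.325, 0.946, 0.001], [-0.001, 0.001, -1.0]]
force: [-0.3, -1.0, -0.4]
opening: 0.003
grasp_force: 0.0
```

drive_tool:
  motion:
    - [[0,0,3],[0,0,0]]
    - [[0,0,3],[0,0,0]]
    - [[0,0,3],[0,0,0]]
    - [[0,0,2],[0,0,0]]
    - [[0,0,0],[0,0,0]]

```text
time_s: 2.85
position: [0.4574, 0.2622, 0.0313]
tcp_rot: [[-0.945, 0.326, -0.0], [0.326, 0.945, -0.0], [0.0, -0.0, -1.0]]
force: [-0.3, -0.2, 1.7]
opening: 0.005
grasp_force: 0.5
```

drive_tool:
  motion:
    - [[0,0,1],[0,0,0]]
    - [[0,0,1],[0,0,0]]
    - [[0,0,0],[0,0,0]]

```text
time_s: 3.15
position: [0.4574, 0.2622, 0.0296]
tcp_rot: [[-0.945, 0.326, 0.0], [0.326, 0.945, -0.0], [-0.0, -0.0, -1.0]]
force: [-0.8, -0.9, 2.6]
opening: 0.003
grasp_force: 1.1
```

drive_tool:
  motion:
    - [[0,0,1],[0,0,0]]
    - [[0,0,0.5],[0,0,0]]
    - [[0,0,0],[0,0,0]]
    - [[0,0,0],[0,0,0]]

```text
time_s: 3.55
position: [0.4574, 0.2622, 0.0281]
tcp_rot: [[-0.945, 0.326, 0.0], [0.326, 0.945, -0.0], [-0.0, -0.0, -1.0]]
force: [-0.0, -0.8, 3.2]
opening: 0.004
grasp_force: 1.7
```

drive_tool:
  motion:
    - [[0,0,-3],[0,0,0]]
    - [[0,0,-5],[0,0,0]]
    - [[0,0,-10],[0,0,0]]
    - [[0,0,-15],[0,0,0]]
    - [[0,0,0],[0,0,0]]

```text
time_s: 4.05
position: [0.4586, 0.2629, 0.0629]
tcp_rot: [[-0.945, 0.326, 0.004], [0.326, 0.945, 0.001], [-0.003, 0.002, -1.0]]
force: [0.3, -0.9, -0.0]
opening: 0.005
grasp_force: 0.0
```

drive_tool:
  motion:
    - [[0,0,-40],[0,0,0]]
    - [[0,0,-40],[0,0,0.12]]
    - [[0,0,-40],[0,0,0.14]]
    - [[0,0,-15],[0,0,0.14]]
    - [[0,0,0],[0,0,0.14]]

```text
time_s: 4.55
position: [0.459, 0.263, 0.1991]
tcp_rot: [[-0.639, 0.769, 0.006], [0.769, 0.639, 0.002], [-0.002, 0.006, -1.0]]
force: [0.4, 0.3, 0.4]
opening: 0.004
grasp_force: 0.0
```

drive_tool:
  motion:
    - [[0,0,0],[0,0,0.14]]
    - [[0,0,0],[0,0,0.14]]
    - [[0,0,0],[0,0,0.14]]
    - [[0,0,0],[0,0,0.14]]
    - [[0,0,0],[0,0,0.034]]

```text
time_s: 5.05
position: [0.457, 0.2623, 0.1958]
tcp_rot: [[-0.102, 0.995, -0.001], [0.995, 0.102, -0.0], [0.0, -0.001, -1.0]]
force: [0.4, 0.1, -0.3]
opening: 0.005
grasp_force: 0.0
```

drive_tool:
  motion:
    - [[0,0,0],[0,0,0]]
    - [[-45,12,0],[0,0,0]]
    - [[-45,12,0],[0,0,0]]
    - [[-45,12,0],[0,0,0]]
    - [[-45,12,0],[0,0,0]]

```text
time_s: 5.55
position: [0.5242, 0.0869, 0.196]
tcp_rot: [[-0.106, 0.994, -0.0], [0.994, 0.106, 0.0], [0.0, -0.0, -1.0]]
force: [0.2, 0.2, -0.1]
opening: 0.001
grasp_force: 0.0
```

drive_tool:
  motion:
    - [[-45,12,0],[0,0,0]]
    - [[-45,12,0],[0,0,0]]
    - [[-45,12,0],[0,0,0]]
    - [[-45,12,0],[0,0,0]]
    - [[-45,12,0],[0,0,0]]

```text
time_s: 6.05
position: [0.6074, -0.1309, 0.1958]
tcp_rot: [[-0.106, 0.994, -0.0], [0.994, 0.106, 0.0], [0.0, -0.0, -1.0]]
force: [1.4, 0.6, -0.4]
opening: 0.008
grasp_force: 0.0
```

drive_tool:
  motion:
    - [[-45,12,0],[0,0,0]]
    - [[0,0,0],[0,0,0]]
    - [[0,0,0],[0,0,0]]
    - [[0,0,0],[0,0,0]]

```text
time_s: 6.45
position: [0.6229, -0.1714, 0.1955]
tcp_rot: [[-0.106, 0.994, -0.002], [0.994, 0.106, 0.001], [0.002, -0.002, -1.0]]
force: [0.6, 0.5, 0.7]
opening: 0.003
grasp_force: 0.0
```

```bash
python3 - pics/w2.png <<'E'
from w import *
q0=proj(np.array([.626,-.192,.063]));print("expected",q0)
for q,a,r in blobs(im.max(2)<70,q0,60): P=W(*q,.063);c=[W(*x,.063)[:2] for x in cv2.boxPoints(r)];print(q,a,r,P.round(4),err(P),np.round(c,4).tolist())
E
```

```text
tcp [ 0.6229 -0.1714  0.1955] rot [[-0.106, 0.994, -0.002], [0.994, 0.106, 0.001], [0.002, -0.002, -1.0]] F [0.61 0.5  0.72] 6.45 0.0029708862948869996
expected [321.72081082 213.02650678]
[320.43854273 214.00442629] 489.5 ((320.5, 214.0), (12.0, 41.0), 90.0) [ 0.6247 -0.1933  0.063 ] [-22.1  -0.3 132.4] [[0.6016, -0.1887], [0.6465, -0.184], [0.6483, -0.1979], [0.6027, -0.2027]]
```

View pics/w2.png

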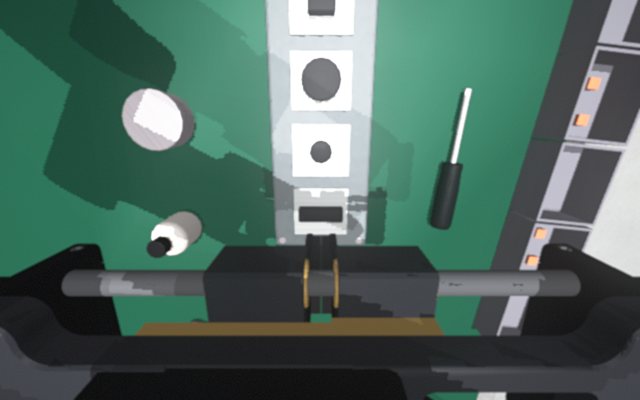

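The wrist view shows the bar centred at (320,214). The round key, its nearest neighbour, is well clear at (321,151). The bar is 22 mm ahead of the tool along -x.

drive_tool:
  motion:
    - [[-22,0,0],[0,0,0]]
    - [[0,0,30],[0,0,0]]
    - [[0,0,40],[0,0,0]]
    - [[0,0,30],[0,0,0]]
    - [[0,0,15],[0,0,0]]

```text
time_s: 7.0
position: [0.6245, -0.1938, 0.0783]
tcp_rot: [[-0.106, 0.994, -0.004], [0.994, 0.106, 0.002], [0.002, -0.004, -1.0]]
force: [-0.5, -0.5, 0.8]
opening: 0.004
grasp_force: 0.0
```

drive_tool:
  motion:
    - [[0,0,4],[0,0,0]]
    - [[0,0,4],[0,0,0]]
    - [[0,0,2],[0,0,0]]
    - [[0,0,0],[0,0,0]]
    - [[0,0,0],[0,0,0]]

```text
time_s: 7.5
position: [0.6269, -0.1948, 0.0723]
tcp_rot: [[-0.105, 0.994, 0.002], [0.994, 0.105, -0.001], [-0.001, 0.002, -1.0]]
force: [-0.4, -0.2, -0.4]
opening: 0.007
grasp_force: 0.0
```

Position is good, so I'm pressing in small steps.

drive_tool:
  motion:
    - [[0,0,3],[0,0,0]]
    - [[0,0,3],[0,0,0]]
    - [[0,0,3],[0,0,0]]
    - [[0,0,2],[0,0,0]]
    - [[0,0,0],[0,0,0]]

```text
time_s: 8.0
position: [0.6262, -0.1945, 0.06]
tcp_rot: [[-0.105, 0.994, -0.0], [0.994, 0.105, -0.0], [-0.0, -0.0, -1.0]]
force: [-0.5, -0.7, 2.4]
opening: 0.003
grasp_force: 1.4
```

drive_tool:
  motion:
    - [[0,0,1.5],[0,0,0]]
    - [[0,0,1],[0,0,0]]
    - [[0,0,0],[0,0,0]]
    - [[0,0,0],[0,0,0]]

```text
time_s: 8.4
position: [0.6263, -0.1946, 0.0578]
tcp_rot: [[-0.105, 0.994, 0.0], [0.994, 0.105, -0.0], [-0.0, 0.0, -1.0]]
force: [-1.3, 0.3, 5.0]
opening: 0.004
grasp_force: 2.3
```

drive_tool:
  motion:
    - [[0,0,0.7],[0,0,0]]
    - [[0,0,0],[0,0,0]]
    - [[0,0,0],[0,0,0]]

```text
time_s: 8.7
position: [0.6263, -0.1946, 0.0574]
tcp_rot: [[-0.105, 0.994, 0.0], [0.994, 0.105, -0.0], [-0.0, 0.0, -1.0]]
force: [-1.2, 1.3, 6.5]
opening: 0.004
grasp_force: 3.2
```

drive_tool:
  motion:
    - [[0,0,0.6],[0,0,0]]
    - [[0,0,0],[0,0,0]]
    - [[0,0,0],[0,0,0]]

```text
time_s: 9.0
position: [0.6263, -0.1946, 0.0573]
tcp_rot: [[-0.105, 0.994, 0.0], [0.994, 0.105, -0.0], [-0.0, 0.0, -1.0]]
force: [-1.9, 0.9, 8.4]
opening: 0.009
grasp_force: 4.5
```

The key is at its stop: the tool no longer sinks and the force rises to 8.4 N. Lifting off now.

drive_tool:
  motion:
    - [[0,0,-3],[0,0,0]]
    - [[0,0,-5],[0,0,0]]
    - [[0,0,-10],[0,0,0]]
    - [[0,0,-30],[0,0,0]]
    - [[0,0,-40],[0,0,0]]

```text
time_s: 9.5
position: [0.6243, -0.1937, 0.1428]
tcp_rot: [[-0.105, 0.994, -0.006], [0.994, 0.105, 0.003], [0.003, -0.005, -1.0]]
force: [1.5, -0.6, 0.1]
opening: 0.007
grasp_force: 0.0
```

drive_tool:
  motion:
    - [[0,0,-40],[0,0,0]]
    - [[0,0,0],[0,0,0]]
    - [[0,0,0],[0,0,0]]
    - [[0,0,0],[0,0,0]]
    - [[0,0,0],[0,0,0]]

```text
time_s: 10.0
position: [0.6249, -0.1939, 0.1822]
tcp_rot: [[-0.105, 0.994, -0.004], [0.994, 0.105, 0.002], [0.002, -0.003, -1.0]]
force: [-0.3, 0.2, -0.2]
opening: 0.005
grasp_force: 0.0
```

```bash
python3 -c "
from rig import *
s=read_state();print(s['position'],s['force'],s['time_s']);print(hand_in())"
```

```text
[ 0.62491765 -0.19391867  0.18224634] [-0.31704667  0.23986958 -0.1862481 ] 10.0
the job is handed in; nothing more can be done
None
```

I touched the earth pad's disc (about 4 mm in, 3.2 N) and lifted off, then pressed the bar start key to its stop (8.4 N) and withdrew; the job was handed in at 10 s, with no verdict returned.

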